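Hold a block tray against its sprung stop for the screws

TASK

Lift the loaded block tray level by the black cross-bar of its handle, slide it into the tray bed under the two side rails, and push it against the sprung back stop until the slots in the tray's two ears are centred over the screw holes in the rails; the springs push back with about 8 N there. Keep it pressed steadily just so, as a third hand for a colleague who will put in the two thumbscrews: hold for at least three seconds and finish with the tray still in your grip and pressed in, not let go. Never ram the stop to the end of its travel or spill a block, and leave everything else alone.

Things in the scene. Friction and masses are not known exactly. Their poses are not given: they have to be found in the camera images.
- tray_bar (a point): Centre of the black cross-bar of the tray's handle, to be grasped from above. Bar 12 mm thick (x), 74 mm long (y), 14 mm high; its centre lies over the tray's middle, 50 mm above its underside; flat 3 mm uprights at y = +-38 mm carry it. Axes are the tray's: x runs from the eared end (-x) to the end that meets the stop (+x), z up.
- tray: Steel tray, 0.26 to 0.44 kg with four paraffin blocks loose in its pockets. Origin: centre of the underside. Floor plate 110 (x) x 92 (y) x 4 mm; it stands 6.5 mm beyond the side walls as a flange. Side walls 18 mm high, end walls 14, tops of the blocks 19. Two flat ears stick out near the -x end, to y = +-62 mm, 14 to 18 mm above the underside.
- slot_left (a point): Centre of the slot in the tray's left (+y) ear: a through slot 12 mm long (x) and 7 mm wide, at x = -43, y = +54, z = 16 mm from the tray's origin. Same axes as the tray.
- slot_right (a point): The like slot in the right (-y) ear, at x = -43, y = -54, z = 16 mm from the tray's origin.
- bed: Tray bed fixed to the bench: aluminium base 225 x 140 x 8 mm. Origin: on its long axis, at the underside; the base spans x = -105 to +120 mm. x points in, from the open front apron (nearest the robot) to the back stop; z up. A rail runs along each side, x = -45 to +100 mm. The tray goes in along +x, flanges under the rails' lips, ears above the rails.
- bed_floor (a point): Point on the bed's floor (8 mm above the bench) above the bed's origin; bed axes. The channel between the rails is 96 mm wide; the lips over it leave 84 mm, undersides 7 mm and tops 12 mm above the floor. Flared guide walls 12 mm high lead in from x = -75 (118 mm apart) to -45 mm. With slots over holes the tray's origin is 23 mm beyond this point along +x.
- hole_left (a point): Mouth of the screw hole (6 mm) in the top of the left (+y) rail, at x = -20, y = +54, z = 20 mm from the bed's origin. Bed axes.
- hole_right (a point): Mouth of the screw hole in the right (-y) rail, at x = -20, y = -54, z = 20 mm from the bed's origin.
- stop_face (a point): Centre of the face of the sprung stop bar (steel, 72 mm wide, 9 to 30 mm above the bench) which the tray's +x end meets; at rest 70 mm beyond the bed's origin along +x. It moves with the bar.
- stop (a joint): How far the stop bar is pushed in along the bed's +x: 0 at rest, 0.020 m at the end of its travel. Two springs resist with 3.6 N at 0 plus 0.6 N per mm: 8.4 N at 8 mm, where the slots are centred over the holes.
- block_0: Paraffin block on its cassette, 40 x 28 x 15 mm, loose in the tray's pocket at -x, +y. Origin: centre of its underside, 4 mm above the tray's underside.
- block_1: The like block in the pocket at -x, -y.
- block_2: The like block in the pocket at +x, +y.
- block_3: The like block in the pocket at +x, -y.
- thumbscrew_0: One of the colleague's two steel thumbscrews, 15 mm across and 26 mm tall, standing on its head to the left of the bed. Leave alone.
- thumbscrew_1: The other thumbscrew. Leave alone.
- dye_bottle: Small amber bottle with white cap, 27 mm across, 61 mm tall, to the right of the bed. Leave alone.
- cassette_stack: Banded stack of cassettes, 42 x 29 x 32 mm, to the left behind the bed. Leave alone.

How it is judged:
By the outcome, as a careful person would: the job done as asked, in the order asked, and still so for the second after the job is handed in, while the arm keeps its last pose, push and grip.
It also fails if it takes over 51 s, if anything falls off the work surface, if the arm or the gripper's body presses on something with over 40 N, if the wrist force passes 120 N, or if a joint passes its speed limit or range.

ROBOT

A 7-joint arm with a two-finger parallel gripper is mounted at the origin on a cart in front of the work surface, level with it; the furniture and walls round the work are solid. World frame = base frame: x ahead of the robot, y to its left, z up, the work surface at z = 0. Lengths are in mm, angles in rad, forces in N, time in s.
With the tool pointing down it reaches from about 425 to 875 mm from the base axis. Payload 8.4 kg.
Tool frame: the origin (TCP) lies midway between the tips of the shut fingers; the grasp point (between the pads) lies 19 mm behind it (tcp_to_grasp is the distance from the TCP to the grasp point, in mm); z points along the fingers, y is the line along which they close (so a half turn about z gives the same grasp; the last joint's range is limited). The gripper opens to 87 mm and grips with 3 to 60 N. Pads are 19 mm wide; open, the fingers measure 117 mm over their backs; the gripper's body (75 mm by 190 mm) begins 51 mm behind the grasp point.
Start: joints at [-0.099, 0.333, 0.04, 1.465, -0.013, 1.343, -0.059], TCP at [649.972, -0.012, 222.546] pointing down, gripper open.
Joint ranges: [-2.58, 2.58], [-0.38, 2.09], [-1.3, 1.39], [0.25, 2.4], [-1.5, 4.64], [0.08, 2.09], [-2.65, 2.65]. Speed limits (rad/s): [2.22, 2.22, 2.79, 2.79, 3.14, 3.14, 3.14].

INTERFACE

Orientations are given as a unit quaternion [w, x, y, z].
In Python, from station import * gives the robot as it stands.
- The arm moves only by the tool apply_moves, never from a script. Its argument "increments" is a list of rows, each a list of 6 numbers: the shift along the tool's x, y, z in m, then the turn, a rotation vector about the tool's x, y, z in rad. A call has 1 to 8 rows; each row shifts and turns the commanded pose from where the row before left it, along the tool's axes as they then stand; what a row does not reach is not made up. A row lasts 1/12 s, in which the tool goes at most 41.7 mm and 7.16 degrees, less where a joint would pass 70% of its speed; a pose out of reach is approached as far as the arm can. A call with a gripper value outside its range is refused whole. "hand" is the closure in counts, from 0 (fully open) to 255 (shut), set as the call begins (left out, the last holds). The fingers move at their own pace and stop on an object; "grip_force" is the grip in N (left out, the last holds). Time passes only in rows, so rows that do not move let the fingers close. It gives the time, the measured TCP pose, the force, the opening and the grip force at its end, in the units of the state.
- observe(): the state, without advancing time (a new reading comes with each control period).
- get_image(name): name is "scene" or "side" or "wrist"; returns a dict with "img" (400x640x3 uint8, blue, green, red), "depth" (400x640 float32, mm along the optical axis (not along the pixel's ray), 0 where there is no reading), "K" (3x3 intrinsics, pixels), "cam_to_world" (4x4, takes a point from camera to world coordinates). Camera axes: x right, y up, looking along -z (the intrinsics and any distortion apply to the point x, -y, -z); pixel columns grow to the right and rows downward; lengths in mm; the calibration is good to about 2 mm. The wrist camera is an equidistant fisheye: a pixel r from the principal point sees the ray r / f radians off the axis. A picture is of the moment at which its call begins.
- hand_in(): hands the job in; it is judged then, once.
The state is a dict: "time": time; "joint_pos": joint angles; "qvel": joint speeds; "joint_torque": joint torques, N m; "tool_pos": TCP position; "tool_rot": TCP orientation; "wrist_force": force on the tool from outside, world axes, zero at the start; "ft_torque": the same for the moment, N m; "opening": finger opening in mm; "grip_force": force on a finger pad.
Only numpy, scipy, OpenCV 4.12 (cv2) and the standard library are available. Lean on these libraries where they do the work, as an engineer would, in place of code of your own. Each camera call takes 0.05 s, during which the arm holds its last target. There are 200 camera calls.

## Working session

There is one attempt and no reset: what is moved stays moved. The work goes in short steps, Python scripts to look and compute and a tool call to move; the robot and the scene stay as the last step left them, time stands still between calls to the robot, and variables do not carry over. Pictures are saved under pics/ and viewed, at most 10 in all, crops included, and the job is handed in when it is done.

Besides the shell and the picture viewer there is one more tool, called after "Request:" as a command line: name --pt "numbers of a row" for each row, then --argument value for the rest. apply_moves: Moves the arm, as the interface text tells. Its arguments: {"type":"object","properties":{"increments":{"type":"array"},"hand":{"type":"number"},"grip_force":{"type":"number"}},"required":["increments"]}

```bash
mkdir -p pics; ls
cat > h.py <<'E'
from station import *
import numpy as np, cv2
def grab(n,f=None):
    d=get_image(n)
    if f: cv2.imwrite('pics/'+f,d['img'])
    return d
def world(d,u,v,fish=False):
    """pixel + depth -> world"""
    z=float(np.median(d['depth'][v-1:v+2,u-1:u+2])); return pt(d,u,v,z)
def pt(d,u,v,z):
    K=d['K']; p=np.array([(u-K[0,2])/K[0,0]*z,-(v-K[1,2])/K[1,1]*z,-z,1]); return (d['cam_to_world']@p)[:3]
def ray(d,u,v,fish=False):
    K=d['K']; a=np.array([(u-K[0,2])/K[0,0],(v-K[1,2])/K[1,1]])
    if fish:
        r=np.hypot(*a); s=np.sin(r)/r if r>1e-9 else 1; q=np.array([a[0]*s,-a[1]*s,-np.cos(r)])
    else: q=np.array([a[0],-a[1],-1])
    T=d['cam_to_world']; return T[:3,3],T[:3,:3]@q
def onplane(d,u,v,z,fish=False):
    o,r=ray(d,u,v,fish); return o+r*(z-o[2])/r[2]
E
python3 - <<'E'
from h import *
a=grab('scene','a.png');b=grab('wrist','b.png');c=grab('side')
cv2.imwrite('pics/ab.png',np.vstack([a['img'],c['img']])[:, :] if 0 else cv2.resize(np.vstack([a['img'],c['img']]),(480,600)))
for d in (a,b,c): print(d['K'].round(1).tolist(),d['cam_to_world'].round(3).tolist(), [k for k in d])
print(observe())
E
```

```text
pics
[[375.4, 0.0, 314.4], [0.0, 375.4, 197.2], [0.0, 0.0, 1.0]] [[0.635, 0.35, -0.689, -65.396], [-0.773, 0.287, -0.566, -568.56], [0.0, 0.892, 0.452, 449.358], [0.0, 0.0, 0.0, 1.0]] ['img', 'depth', 'K', 'cam_to_world']
[[309.7, 0.0, 322.3], [0.0, 309.7, 195.5], [0.0, 0.0, 1.0]] [[1.0, 0.0, 0.002, 649.955], [-0.001, 0.958, 0.285, 79.94], [-0.001, -0.285, 0.958, 382.991], [0.0, 0.0, 0.0, 1.0]] ['img', 'depth', 'K', 'cam_to_world']
[[385.3, 0.0, 321.0], [0.0, 385.3, 199.5], [0.0, 0.0, 1.0]] [[0.999, 0.012, 0.039, 580.136], [0.033, 0.337, -0.941, -902.657], [-0.024, 0.942, 0.336, 363.014], [0.0, 0.0, 0.0, 1.0]] ['img', 'depth', 'K', 'cam_to_world']
{'time': 0.15, 'joint_pos': array([-0.09921491,  0.33374916,  0.03988617,  1.46604654, -0.01339693,
        1.34330761, -0.05851266]), 'qvel': array([-3.72956408e-04,  7.40813542e-05,  4.48981516e-04, -3.94911451e-03,
       -9.87561808e-04,  5.32656856e-04, -1.23285804e-03]), 'joint_torque': array([ 1.24259990e-03, -6.56844234e+01,  1.33660264e+00, -4.04110801e+01,
       -5.95439016e-02,  4.17590642e-02, -1.22402304e-05]), 'tool_pos': array([ 6.49640362e+02, -2.03908173e-02,  2.21873975e+02]), 'tool_rot': array([-4.07894809e-04,  7.07114792e-01,  7.07098497e-01, -4.70042780e-04]), 'wrist_force': array([ 0.12006047, -0.77150334, -0.05679456]), 'ft_torque': array([-0.00197562, -0.00544131,  0.00991441]), 'grip_force': 0.0, 'opening': 86.62064672314862}
```

View pics/a.png

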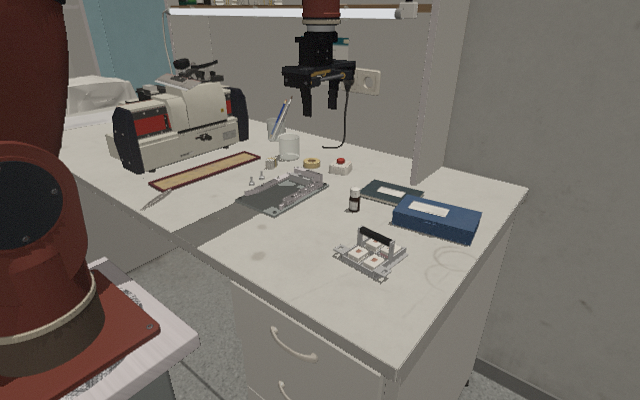

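View pics/b.png

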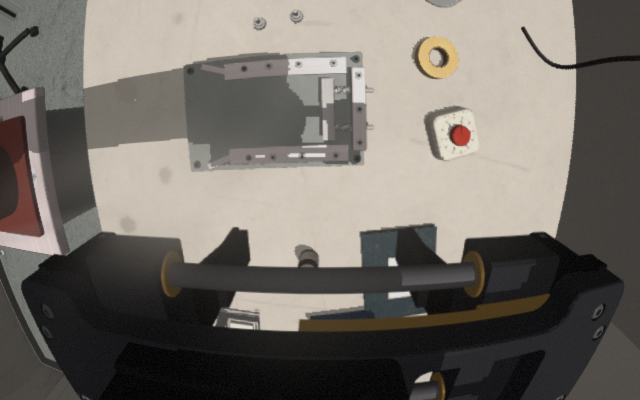

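The scene view shows the tray right of the arm (bar at about (376,236), body about (370,258)). The wrist view shows the bed with corners at about (185,68), (362,53), (366,163) and (192,170), and the stop bar at (326,108).

```bash
cat >> h.py <<'E'
def cloud(d,box,fish=False):
    u0,v0,u1,v1=box; U,V=np.meshgrid(np.arange(u0,u1),np.arange(v0,v1)); Z=d['depth'][v0:v1,u0:u1].astype(float)
    K=d['K']; a=(U-K[0,2])/K[0,0]; b=(V-K[1,2])/K[1,1]
    if fish:
        r=np.hypot(a,b)+1e-9; s=np.tan(r)/r; a=a*s; b=b*s
    P=np.stack([a*Z,-b*Z,-Z,np.ones_like(Z)],-1)@d['cam_to_world'].T
    P=P[...,:3]; P[Z==0]=np.nan; return P
E
python3 - <<'E'
from h import *
a=grab('scene');b=grab('wrist')
P=cloud(a,(325,220,415,285)); z=P[...,2]
print('zhist',np.histogram(z[np.isfinite(z)],bins=np.arange(-10,80,5)))
im=a['img'][220:285,325:415]
dark=(im.max(-1)<50)
q=P[dark&(z>40)&(z<70)]; print(len(q),q.mean(0),q.min(0),q.max(0))
c,ax,ang=cv2.minAreaRect(q[:,:2].astype(np.float32)); print('bar',c,ax,ang)
t=P[(z>3)&(z<30)]; print('tray',cv2.minAreaRect(t[:,:2].astype(np.float32)))
B=cloud(b,(175,40,380,180),True); z=B[...,2]
print('zhist',np.histogram(z[np.isfinite(z)],bins=np.arange(-10,60,4)))
m=(z>4.5)&(z<30); m=cv2.morphologyEx(m.astype(np.uint8),cv2.MORPH_OPEN,np.ones((3,3)))>0
print('bed',cv2.minAreaRect(B[m][:,:2].astype(np.float32)))
for u,v in [(185,68),(362,53),(366,163),(192,170)]: print(onplane(b,u,v,8,True).round(1))
cv2.imwrite('pics/c.png',np.hstack([cv2.resize(im,None,fx=5,fy=5,interpolation=2)[:,:],]))
cv2.imwrite('pics/d.png',cv2.resize(b['img'][40:185,175:385],None,fx=3.5,fy=3.5,interpolation=2))
E
```

```text
zhist (array([   0, 3534,  353,  342,  401,  764,   35,   24,   22,   19,   39,
         84,  140,   63,    0,    0,    0]), array([-10,  -5,   0,   5,  10,  15,  20,  25,  30,  35,  40,  45,  50,
        55,  60,  65,  70,  75]))
215 [ 486.91446462 -266.94455988   52.19659965] [ 480.0952032  -300.31042113   43.61179723] [ 497.18434785 -231.66468651   56.81694584]
bar (488.7184143066406, -266.285888671875) (68.8620376586914, 11.006218910217285) 83.4924087524414
tray ((536.4412231445312, -272.00701904296875), (123.99012756347656, 204.54769897460938), 84.3606948852539)
zhist (array([    0,   790,  7884,  1029, 12133,   138,   471,  4035,   149,
         662,  1040,   246,     0,     0,     0,     0,     0]), array([-10,  -6,  -2,   2,   6,  10,  14,  18,  22,  26,  30,  34,  38,
        42,  46,  50,  54,  58]))
bed ((590.5775756835938, 74.72509002685547), (234.67807006835938, 141.0269012451172), 1.5360411405563354)
[475.6 137.    8. ]
[697.1 145.6   8. ]
[703.8  10.2   8. ]
[478.4   3.3   8. ]
```

View pics/d.png

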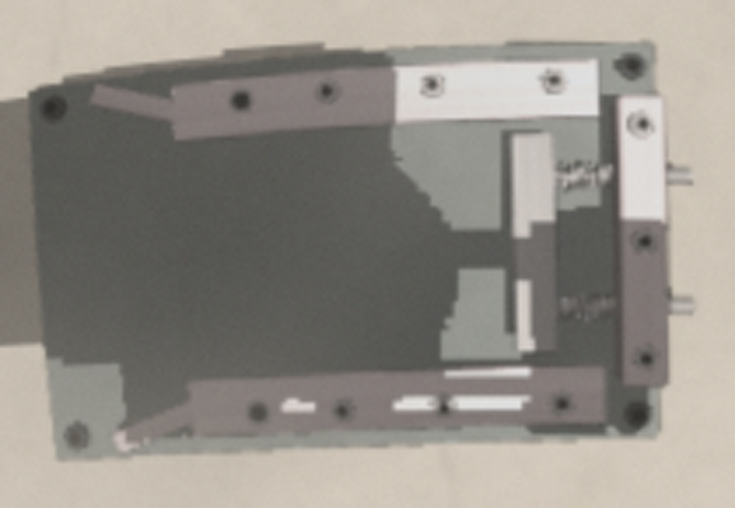

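View pics/c.png

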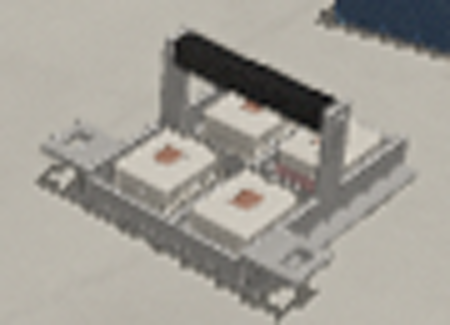

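The tray's bar is at about (488,-266,50) with yaw about -6.5°. The first hole on each rail is the screw hole, at crop (241,100) and (258,411). I'll go above the tray.

Request:
apply_moves --pt "-0.0266 -0.0162 0 0 0 0" --pt "-0.0266 -0.0162 0 0 0 0" --pt "-0.0266 -0.0162 0 0 0 0" --pt "-0.0266 -0.0162 0 0 0 0" --pt "-0.0266 -0.0162 0 0 0 0" --pt "-0.0266 -0.0162 0 0 0 0" --pt "-0.0266 -0.0162 0 0 0 0" --pt "-0.0266 -0.0162 0 0 0 0" --hand 0

```text
time: 0.92
tool_pos: [519.3, -214.0, 222.6]
tool_rot: [0.0, 0.707, 0.707, 0.0]
wrist_force: [-0.4, 0.6, -0.3]
opening: 87.2
grip_force: 0.0
```

Request:
apply_moves --pt "-0.0266 -0.0162 0 0 0 0" --pt "-0.0266 -0.0162 0 0 0 0" --pt "0 0 0.02 0 0 0.057" --pt "0 0 0.02 0 0 0.057" --pt "0 0 0 0 0 0" --pt "0 0 0 0 0 0"

```text
time: 1.42
tool_pos: [487.4, -265.5, 182.0]
tool_rot: [-0.001, 0.746, 0.666, -0.0]
wrist_force: [-0.3, -0.3, 0.2]
opening: 87.2
grip_force: 0.0
```

Run:
```python
from h import *
from scipy.spatial.transform import Rotation as R
a=grab('wrist','e.png');s=observe();print(s['tool_pos'],s['tool_rot'],s['wrist_force'])
q=s['tool_rot'];print(R.from_quat([q[1],q[2],q[3],q[0]]).as_matrix().round(4))
b=grab('side')
# project bar estimate into side & count dark
for n,d in (('side',b),):
    T=np.linalg.inv(d['cam_to_world']);p=T@np.array([488.7,-266.3,50,1]);K=d['K']
    u=int(K[0,2]+K[0,0]*p[0]/-p[2]);v=int(K[1,2]-K[1,1]*p[1]/-p[2]);print(u,v)
P=cloud(b,(u-50,v-40,u+50,v+40));z=P[...,2];im=b['img'][v-40:v+40,u-50:u+50]
q=P[(im.max(-1)<50)&(z>40)&(z<70)&(np.abs(P[...,0]-488)<40)];print(len(q),q.min(0),q.max(0),cv2.minAreaRect(q[:,:2].astype(np.float32)))
```

```text
[ 488.19132405 -265.72186785  183.09364631] [-9.86669602e-05  7.45385512e-01  6.66633652e-01 -5.40297235e-05] [ 0.0652214  -0.85107219  0.89182735]
[[ 1.112e-01  9.938e-01 -2.000e-04]
 [ 9.938e-01 -1.112e-01  1.000e-04]
 [ 1.000e-04 -2.000e-04 -1.000e+00]]
286 243
64 [ 487.77193454 -295.17954079   51.58010606] [ 499.05463    -241.07563618   55.70658866] ((494.3643798828125, -267.8839111328125), (54.050811767578125, 8.735919952392578), 82.14081573486328)
```

View pics/e.png

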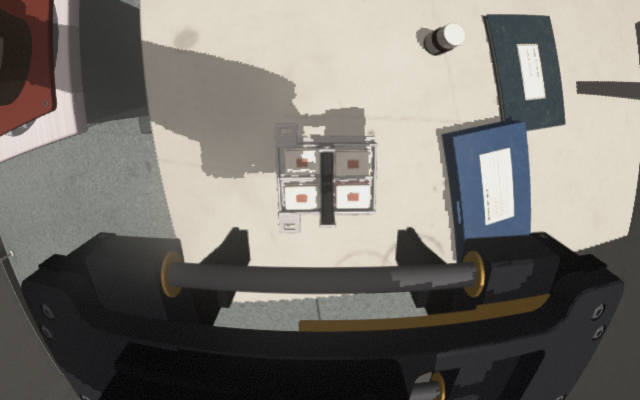

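The wrist view shows the tray clearly: the bar runs from (327,151) to (327,226), and the ear slots are at (287,131) and (290,224).

Run:
```python
from h import *
a=grab('wrist');im=a['img']
m=np.zeros(im.shape[:2],np.uint8);m[140:235,310:345]=(im[140:235,310:345].max(-1)<60)*255
n,l,st,c=cv2.connectedComponentsWithStats(m);i=1+st[1:,4].argmax();print(st[i],c[i])
v,u=np.nonzero(l==i)
W=np.array([onplane(a,x,y,57,True)[:2] for x,y in zip(u,v)],np.float32);print('bar',cv2.minAreaRect(W))
sl=np.array([onplane(a,287,131,18,True),onplane(a,290,224,18,True)]);print(sl, np.linalg.norm(sl[0]-sl[1]),np.degrees(np.arctan2(*(sl[0]-sl[1])[:2])))
cv2.imwrite('pics/f.png',cv2.resize(im[110:240,260:390],None,fx=4.5,fy=4.5,interpolation=2))
```

```text
[320 157  11  64 336] [323.80654762 183.95535714]
bar ((491.3390808105469, -265.729248046875), (63.21446990966797, 9.61442756652832), 83.45955657958984)
[[ 457.74677482 -208.30761527   18.        ]
 [ 446.44076756 -312.64691363   18.        ]] 104.95005946143891 6.184332257442304
```

View pics/f.png

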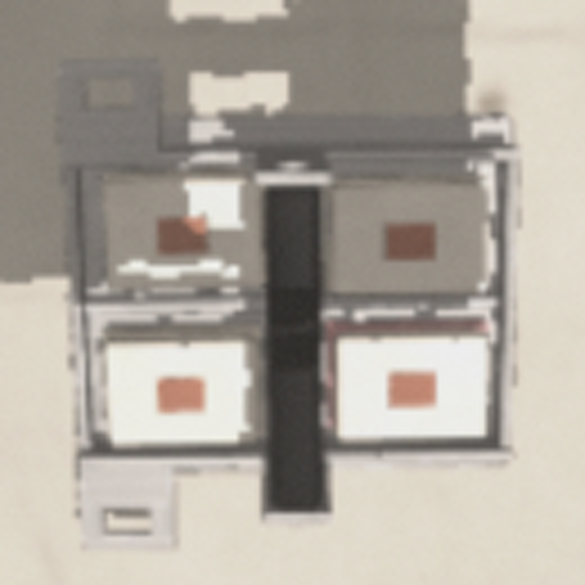

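Request:
apply_moves --pt "0 0.004 0.02 0 0 0" --pt "0 0 0.03 0 0 0" --pt "0 0 0.03 0 0 0" --pt "0 0 0.03 0 0 0" --pt "0 0 0.02 0 0 0" --pt "0 0 0.015 0 0 0" --pt "0 0 0.007 0 0 0" --pt "0 0 0 0 0 0"

```text
time: 2.23
tool_pos: [491.8, -266.0, 29.9]
tool_rot: [-0.001, 0.746, 0.666, -0.0]
wrist_force: [-0.2, 0.1, -0.0]
opening: 87.1
grip_force: 0.0
```

Request:
apply_moves --pt "0 0 0 0 0 0" --pt "0 0 0 0 0 0" --pt "0 0 0 0 0 0" --pt "0 0 0 0 0 0" --pt "0 0 0 0 0 0" --pt "0 0 0 0 0 0" --pt "0 0 0 0 0 0" --pt "0 0 0 0 0 0" --hand 255 --grip_force 45

```text
time: 2.9
tool_pos: [491.9, -266.5, 30.6]
tool_rot: [0.0, 0.746, 0.666, 0.0]
wrist_force: [-0.7, -0.7, 0.2]
opening: 41.3
grip_force: 0.0
```

Request:
apply_moves --pt "0 0 0 0 0 0" --pt "0 0 0 0 0 0" --pt "0 0 0 0 0 0" --pt "0 0 0 0 0 0" --pt "0 0 0 0 0 0" --pt "0 0 0 0 0 0" --pt "0 0 0 0 0 0" --pt "0 0 0 0 0 0"

```text
time: 3.57
tool_pos: [491.8, -266.5, 30.5]
tool_rot: [-0.0, 0.746, 0.666, -0.0]
wrist_force: [-0.6, -0.1, -0.3]
opening: 11.8
grip_force: 45.0
```

Request:
apply_moves --pt "0 0 -0.002 0 0 0" --pt "0 0 -0.004 0 0 0" --pt "0 0 -0.008 0 0 0" --pt "0 0 -0.014 0 0 0" --pt "0 0 -0.014 0 0 0" --pt "0 0 -0.012 0 0 0" --pt "0 0 -0.006 0 0 0" --pt "0 0 0 0 0 0"

```text
time: 4.23
tool_pos: [492.9, -266.9, 92.4]
tool_rot: [0.001, 0.746, 0.666, 0.001]
wrist_force: [0.5, 0.5, -3.3]
opening: 11.5
grip_force: 45.0
```

Run:
```python
from h import *
a=grab('scene');b=grab('wrist');s=observe();print(s['tool_pos'],s['tool_rot'],s['wrist_force'],s['ft_torque'],s['opening'],s['grip_force'])
cv2.imwrite('pics/g.png',np.vstack([cv2.resize(a['img'][180:290,300:440],(630,280)) if 0 else cv2.resize(a['img'][170:270,310:430],(360,300)),cv2.resize(b['img'][90:215,245:395],(360,300))]))
```

```text
[ 491.87169068 -266.39147675   90.4665444 ] [1.09780516e-05 7.46235609e-01 6.65681916e-01 4.33181496e-05] [ 0.21077755 -0.59697028 -2.81898716] [-0.02794155  0.0297932   0.04429756] 11.739034851054098 44.959835931658745
```

View pics/g.png

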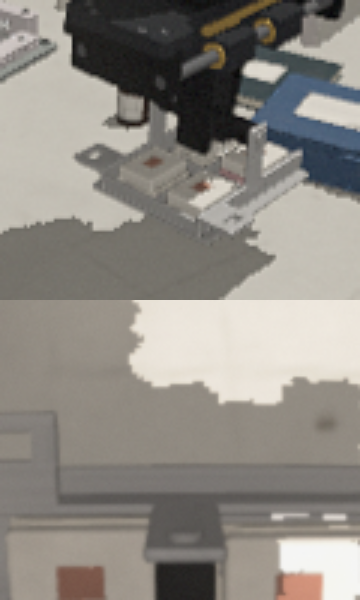

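The tray is lifted level, with its left ear and slot visible in the wrist view. It weighs about 2.8 N, and TCP height minus underside is 30.5 mm. I'll carry it toward the bed front.

Request:
apply_moves --pt "0 0 -0.006 0 0 -0.02" --pt "0 0 -0.01 0 0 -0.04" --pt "0 0 -0.01 0 0 -0.04" --pt "0.006 0 -0.004 0 0 -0.03" --pt "0.014 0 0 0 0 -0.011" --pt "0.02 0 0 0 0 0" --pt "0.024 0 0 0 0 0" --pt "0.026 0 0 0 0 0"

```text
time: 5.0
tool_pos: [489.1, -174.6, 119.7]
tool_rot: [-0.001, 0.698, 0.716, -0.0]
wrist_force: [0.2, 0.7, -3.8]
opening: 11.5
grip_force: 45.0
```

Request:
apply_moves --pt "0.027 0 0 0 0 0" --pt "0.027 0 0 0 0 0" --pt "0.027 0 0 0 0 0" --pt "0.027 0 0 0 0 0" --pt "0.026 0 0 0 0 0" --pt "0.022 0 0 0 0 0" --pt "0.014 0 0 0 0 0" --pt "0.006 0 0 0 0 0"

```text
time: 5.67
tool_pos: [484.0, 3.2, 119.8]
tool_rot: [-0.001, 0.696, 0.718, -0.0]
wrist_force: [0.1, 0.1, -3.7]
opening: 11.3
grip_force: 45.0
```

Request:
apply_moves --pt "0 0 0 0 0 0" --pt "0 0 0 0 0 0" --pt "0 0 0 0 0 0"

```text
time: 5.92
tool_pos: [484.9, -1.6, 120.3]
tool_rot: [-0.0, 0.698, 0.716, -0.0]
wrist_force: [-0.4, 0.1, -4.1]
opening: 11.6
grip_force: 45.0
```

Run:
```python
from h import *
b=grab('wrist','w1.png');s=observe();print(s['tool_pos'],s['tool_rot'],s['wrist_force'],s['opening'])
np.savez('w1.npz',**b)
```

```text
[484.99542031  -1.75750969 120.351368  ] [-1.58748571e-05  6.98140539e-01  7.15960694e-01 -2.69326244e-04] [-0.35819081 -0.49647493 -3.63497932] 11.748187847496617
```

View pics/w1.png

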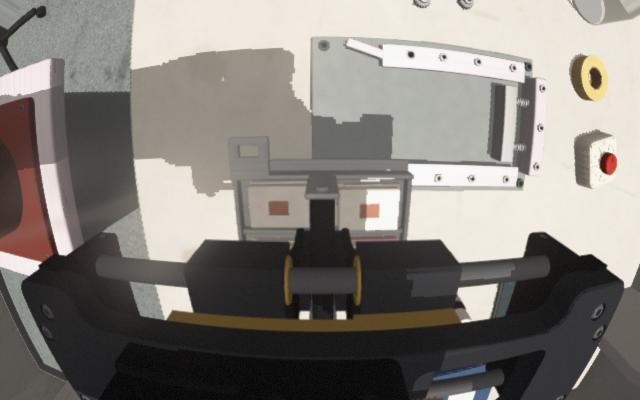

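The wrist view shows the left rail's holes at (411,54), (443,57), (478,62) and (513,68), the right rail's at (438,178), (472,179) and (506,180) with the first one hidden, and the tray's left slot at (249,151).

```bash
cat >> h.py <<'E'
def blob(im,u,v,r=7,dark=True):
    g=im[v-r:v+r+1,u-r:u+r+1].max(-1).astype(float); w=np.clip((np.median(g)-g) if dark else (g-np.median(g)),0,None); w[w<w.max()*.5]=0
    Y,X=np.mgrid[-r:r+1,-r:r+1]; return u+(w*X).sum()/w.sum(), v+(w*Y).sum()/w.sum()
E
python3 - <<'E'
from h import *
b=dict(np.load('w1.npz'));im=b['img']
L=[onplane(b,*blob(im,*p,4),20,True) for p in [(411,54),(443,57),(478,62),(513,68)]]
Rr=[onplane(b,*blob(im,*p,4),20,True) for p in [(438,178),(472,179),(506,180)]]
L=np.array(L);Rr=np.array(Rr);print(L.round(1),Rr.round(1))
yl=np.polyfit(L[:,0],L[:,1],1);yr=np.polyfit(Rr[:,0],Rr[:,1],1);print(np.degrees(np.arctan([yl[0],yr[0]])))
print('pair',[(np.linalg.norm(L[i+1]-Rr[i]),np.degrees(np.arctan2(-(L[i+1]-Rr[i])[0],(L[i+1]-Rr[i])[1]))) for i in range(3)])
g=im[130:175,230:270].max(-1); n,l,st,c=cv2.connectedComponentsWithStats((im[141:162,237:262].max(-1)>130).astype(np.uint8));print(st,c)
for z in (105.9,107.9): print('slot',onplane(b,249,151,z,True))
# depth check of ear & rail
C=cloud(b,(232,138,270,165),True);print('ear z',np.nanmedian(C[...,2][:,:6]),C[...,2][13,::4].round(0));print('rail z',cloud(b,(420,50,430,60),True)[...,2].round(0)[5])
cv2.imwrite('pics/h.png',np.vstack([cv2.resize(im[125:185,225:345],(720,360),interpolation=2)]))
E
```

```text
[[556.9 127.5  20. ]
 [587.6 129.3  20. ]
 [622.6 130.3  20. ]
 [661.9 131.1  20. ]] [[590.5  19.7  20. ]
 [625.2  20.6  20. ]
 [665.9  21.7  20. ]]
[1.89270985 1.52324694]
pair [(np.float64(109.62385291491147), np.float64(1.4995768590791434)), (np.float64(109.72884237233447), np.float64(1.3691077387743178)), (np.float64(109.47270768668547), np.float64(2.0996189107396304))]
[[  0   4  22  13  59]
 [  0   0  25  21 466]] [[ 5.81355932 12.05084746]
 [12.7832618   9.74034335]]
slot [441.07195681  51.95459569 105.9       ]
slot [441.55083478  52.25512609 107.9       ]
ear z 106.82155857858551 [107. 108.  -1.  -1.  -1.  -1.  -1. 107. 107. 106.]
rail z [19. 20. 18. 20. 21. 19. 18. 19. 19. 19.]
```

Request:
apply_moves --pt "0.006 -0.002 0 0 0 -0.0035" --pt "0.012 -0.003 0 0 0 0" --pt "0.0145 -0.004 0 0 0 0" --pt "0.015 -0.004 0 0 0 0" --pt "0.013 -0.004 0 0 0 0" --pt "0.008 -0.002 0 0 0 0" --pt "0.004 -0.0005 0 0 0 0" --pt "0 0 0.004 0 0 0"

```text
time: 6.63
tool_pos: [464.0, 71.9, 117.1]
tool_rot: [0.0, 0.696, 0.718, 0.001]
wrist_force: [0.1, 0.1, -3.4]
opening: 11.6
grip_force: 45.0
```

Request:
apply_moves --pt "0 0 0.01 0 0 0" --pt "0 0 0.012 0 0 0" --pt "0 0 0.012 0 0 0" --pt "0 0 0.008 0 0 0" --pt "0 0 0.004 0 0 0" --pt "0 0 0 0 0 0" --pt "0 0 0 0 0 0"

```text
time: 7.22
tool_pos: [463.6, 71.1, 70.5]
tool_rot: [-0.0, 0.696, 0.718, -0.0]
wrist_force: [0.4, 0.3, -3.6]
opening: 11.6
grip_force: 45.0
```

Run:
```python
from h import *
b=grab('wrist');s=observe();print(s['tool_pos'],s['tool_rot'],s['wrist_force'],s['opening'])
a=grab('scene')
np.savez('w2.npz',**b); np.savez('s2.npz',**a)
o=np.vstack([cv2.resize(b['img'][20:220,200:520],(800,500))[:, :],]);
o=np.vstack([cv2.resize(b['img'][20:230,180:560],(634,350)),cv2.resize(a['img'][150:230,190:340],(634,250))]);cv2.imwrite('pics/w2.png',o)
```

```text
[463.85939762  71.21653795  70.89307131] [1.41886737e-04 6.96356350e-01 7.17696159e-01 1.92714273e-04] [-0.39156254  0.55645808 -3.32670493] 11.117587073955079
```

View pics/w2.png

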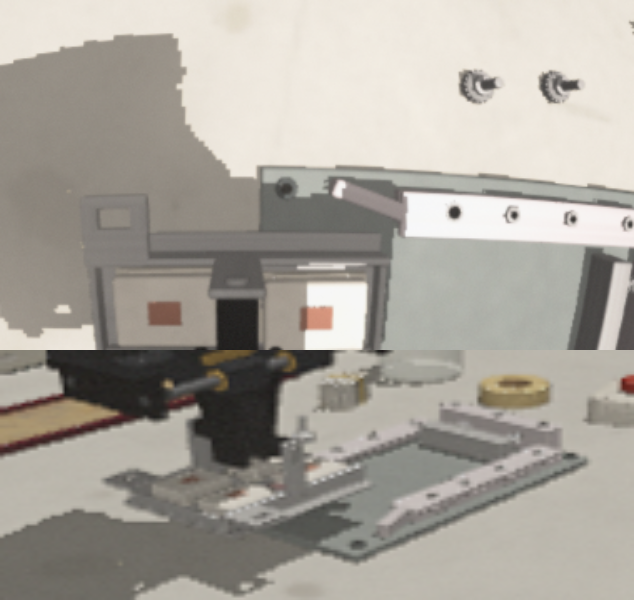

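The tray hangs in front of the bed, between the guides. The left hole is at about (453,147) and the left slot at about (252,150).

Run:
```python
from h import *
b=dict(np.load('w2.npz'));im=b['img']
H=onplane(b,*blob(im,453,147,4),20,True);print(blob(im,453,147,4),'hole',H)
g=im[138:162,238:268].max(-1);print(g[::3,::3])
C=cloud(b,(235,135,272,165),True);m=(C[...,2]<10)
n,l,st,c=cv2.connectedComponentsWithStats(m.astype(np.uint8));print(st,c+[235,135])
S=onplane(b,252.5,150.1,57.4,True);print('slot',S)
t=1.65*np.pi/180;d=(H-S)[:2];print('bed-frame d',d@[np.cos(t),np.sin(t)],d@[-np.sin(t),np.cos(t)])
```

```text
(np.float64(452.10724233983285), np.float64(147.08681522748375)) hole [556.73983529 127.52047939  20.        ]
[[132 131 133 134 134 136 135 136 135 136]
 [135 135 136 134 133 134 135 136 135 134]
 [128 126 131 131 129 131 130 131 132 128]
 [107 145 145 145 145 141 143 131 131 128]
 [109 145 143 143 145 144 143 131 131 128]
 [110 144 144 142 144 144 144 131 131 129]
 [115 128 131 129 126 128 124 129 131 127]
 [132 132 132 131 132 131 129 131 131 131]]
[[  0   1  37  29 764]
 [  0   0  37  25 140]
 [  5  10  18  12 206]] [[253.32984293 150.98429319]
 [258.07857143 140.3       ]
 [248.32524272 150.24757282]]
slot [421.90985383 125.18435157  57.4       ]
bed-frame d 134.8413430095453 -1.5471288752480312
```

Request:
apply_moves --pt "-0.0015 0 0.004 0 0 0" --pt "0 0 0.008 0 0 0" --pt "0 0 0.008 0 0 0" --pt "0 0 0.006 0 0 0" --pt "0 0 0.003 0 0 0" --pt "0 0 0.002 0 0 0" --pt "0 0 0 0 0 0" --pt "0 0 0 0 0 0"

```text
time: 7.98
tool_pos: [463.6, 69.9, 39.6]
tool_rot: [-0.0, 0.696, 0.718, -0.0]
wrist_force: [-0.8, -0.0, -3.8]
opening: 11.5
grip_force: 45.0
```

Request:
apply_moves --pt "0 0.003 0 0 0 0" --pt "0 0.006 0 0 0 0" --pt "0 0.008 0 0 0 0" --pt "0 0.008 0 0 0 0" --pt "0 0.006 0 0 0 0" --pt "0 0.004 0 0 0 0" --pt "0 0 0 0 0 0" --pt "0 0 0 0 0 0"

```text
time: 8.65
tool_pos: [498.5, 70.8, 39.4]
tool_rot: [-0.0, 0.696, 0.718, -0.0]
wrist_force: [-0.9, -0.6, -3.7]
opening: 11.5
grip_force: 45.0
```

Run:
```python
from h import *
b=grab('wrist');s=observe();print(s['tool_pos'],s['tool_rot'],s['wrist_force'],s['ft_torque'],s['opening'])
np.savez('w3.npz',**b)
a=grab('scene')
o=np.hstack([cv2.resize(b['img'][120:230,230:480],(800,352))]);p=cv2.resize(a['img'][150:220,220:340],(424,247));o=np.vstack([o,np.hstack([p,np.zeros((247,376,3),np.uint8)])]);cv2.imwrite('pics/w3.png',o)
```

```text
[498.19460204  70.86078428  39.32861601] [-2.41006712e-04  6.96267687e-01  7.17782115e-01 -2.91687319e-04] [-0.25074107 -0.73303474 -2.61533572] [-0.02444627  0.00345215 -0.01138983] 11.50586688120103
```

View pics/w3.png

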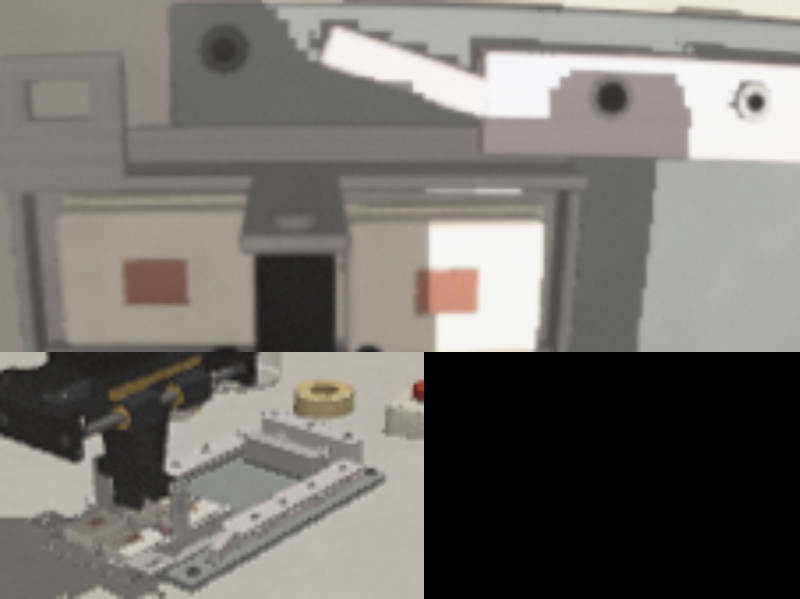

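The tray's nose has entered under the rail lips, its flange beneath the left rail, and the slot is in line with the hole at crop (60,98) vs (611,98). I'll continue the slide while watching the forces.

Request:
apply_moves --pt "0 0.003 0 0 0 0" --pt "0 0.006 0 0 0 0" --pt "0 0.007 0 0 0 0" --pt "0 0.007 0 0 0 0" --pt "0 0.007 0 0 0 0" --pt "0 0.006 0 0 0 0" --pt "0 0.004 0 0 0 0" --pt "0 0 0 0 0 0"

```text
time: 9.42
tool_pos: [539.5, 72.1, 39.5]
tool_rot: [0.0, 0.696, 0.718, 0.0]
wrist_force: [-0.5, 0.3, -4.3]
opening: 11.4
grip_force: 45.0
```

Request:
apply_moves --pt "0 0.003 0 0 0 0" --pt "0 0.006 0 0 0 0" --pt "0 0.007 0 0 0 0" --pt "0 0.007 0 0 0 0" --pt "0 0.007 0 0 0 0" --pt "0 0.006 0 0 0 0" --pt "0 0.004 0 0 0 0" --pt "0 0 0 0 0 0"

```text
time: 10.08
tool_pos: [579.4, 73.4, 39.5]
tool_rot: [0.0, 0.696, 0.718, 0.0]
wrist_force: [-0.2, -0.4, -3.3]
opening: 11.8
grip_force: 45.0
```

Run:
```python
from h import *
b=grab('wrist');s=observe();print(s['tool_pos'],s['tool_rot'],s['wrist_force'],s['ft_torque'],s['opening'])
np.savez('w4.npz',**b);im=b['img']
C=cloud(b,(225,120,320,170),True);z=C[...,2]
# find slot: region in ear where z lower than ear top
for v in range(130,162,3): print(v,z[v-120,0:70:3].round(0).astype(int).tolist())
```

```text
[578.7703649   73.30215593  39.40370522] [-6.48725693e-05  6.96310825e-01  7.17740361e-01 -7.61069576e-05] [-0.25284814  0.14653734 -2.7714885 ] [-0.06292259  0.05962585  0.0287608 ] 11.1304069766039
130 [8, 6, 7, 7, 7, 8, 8, 6, 8, 8, 8, 7, 7, 7, 7, 7, 7, 7, 8, 8, 8, 7, 6, 8]
133 [8, 8, 6, 8, 9, 7, 7, 8, 8, 7, -9223372036854775808, 9, 7, 7, 7, 7, 7, 7, 7, 8, 7, 7, 7, 8]
136 [16, 12, 7, 7, 7, 7, 7, 8, 16, 17, 22, 23, 23, 24, 23, 18, 19, 19, 18, 18, 19, 18, 18, 19]
139 [19, 27, 26, 26, 25, 26, 26, 26, 26, 27, 26, 26, 26, 26, 25, 20, 18, 19, 19, 19, 19, 19, 19, 17]
142 [19, 25, 26, 27, 25, 26, 26, 26, 26, 26, 27, 26, 26, 27, 26, 19, 19, 20, 18, 19, 20, 20, 20, 19]
145 [20, 26, 25, 25, 27, 20, 20, 19, 19, 19, 20, 26, 26, 26, 26, 20, 19, 21, 19, 19, 21, 20, 21, 20]
148 [19, 19, 25, 26, 25, 19, 19, 19, 20, 19, 19, 27, 27, 26, 26, 18, 19, 20, 18, 20, 21, 20, 19, 19]
151 [7, 27, 26, 26, 26, 19, 19, 19, 18, 19, 20, 25, 27, 26, 26, 19, 19, 18, 18, 19, 21, 20, 19, 20]
154 [7, 25, 26, 25, 25, 19, 19, 18, 19, 19, 19, 26, 26, 26, 26, 19, 19, 19, 20, 20, 19, 20, 19, 19]
157 [7, 27, 26, 26, 25, 24, 25, 25, 26, 24, 25, 25, 26, 26, 26, 20, 19, 20, 18, 20, 19, 19, 19, 19]
160 [8, 7, 26, 26, 25, 25, 25, 26, 25, 27, 26, 26, 25, 27, 25, 19, 20, 18, 20, 20, 20, 19, 20, 19]<stdin>:6: RuntimeWarning: invalid value encountered in cast
```

```bash
cat >> h.py <<'E'
def slothole(b,tcpz,hu=None,show=True):
    """slot of left ear (from depth step) and dark screw hole, bed-frame gap"""
    im=b['img'];C=cloud(b,(232,138,275,165),True);z=C[...,2]
    n,l,st,c=cv2.connectedComponentsWithStats(((z<23)&(z>-60)).astype(np.uint8))
    i=[k for k in range(1,n) if 60<st[k,4]<400 and st[k,2]<24 and st[k,3]<18 and st[k,0]>1]; print(st[i].tolist())
    cs=c[i[0]]+[232,138]
    top=tcpz-30.5+18; S=(onplane(b,*cs,top-1,True))
    g=im[135:165,232:330].max(-1); d=((g<70)*255).astype(np.uint8); n,l,s2,c2=cv2.connectedComponentsWithStats(d)
    for k in range(1,n):
        if 8<s2[k,4]<120:
            H=onplane(b,*(c2[k]+[232,135]),20,True); t=np.radians(1.65); e=(H-S)[:2]
            print('slot px',cs.round(1),'hole px',(c2[k]+[232,135]).round(1),s2[k].tolist(),'gap bed x,y',(e@[np.cos(t),np.sin(t)]).round(2),(e@[-np.sin(t),np.cos(t)]).round(2))
E
python3 - <<'E'
from h import *
b=dict(np.load('w4.npz')); slothole(b,39.4)
g=b['img'][140:160,260:320].max(-1); print(g.min(), np.unravel_index(g.argmin(),g.shape)); print(g[::2,::3])
E
```

```text
[[7, 7, 19, 12, 210]]
slot px [248.2 150.3] hole px [286.6 148.6] [51, 10, 8, 8, 54] gap bed x,y 21.87 -0.24
53 (np.int64(10), np.int64(30))
[[135 136 131 154 159 160 161 160 160 160 160 161 159 159 163 163 163 162
  163 163]
 [133 133 128 143 158 158 158 158 144 134 145 158 158 161 161 161 161 162
  161 161]
 [131 131 129 143 159 159 160 145 108  85 125 151 161 159 162 161 163 161
  162 164]
 [133 132 126 131 161 162 160 128  65  58  70 140 162 163 160 161 161 160
  162 162]
 [131 130 127 132 159 158 157 118  58  56  59 136 158 159 159 160 157 160
  160 160]
 [130 132 128 132 155 157 157 119  56  56  53 132 155 158 157 158 158 158
  157 158]
 [129 130 126 125 157 156 160 133  70  56  81 140 159 156 158 157 158 156
  159 159]
 [132 131 126 124 155 156 156 152 132 108 131 151 156 159 157 156 158 157
  158 156]
 [131 131 127 119 153 156 155 156 150 141 153 156 155 156 156 156 158 157
  157 159]
 [130 132 129 127 156 156 157 157 159 157 158 158 158 159 158 157 158 158
  160 159]]
```

Request:
apply_moves --pt "0 0.002 0 0 0 0" --pt "0 0.003 0 0 0 0" --pt "0 0.003 0 0 0 0" --pt "0 0.002 0 0 0 0" --pt "0 0.001 0 0 0 0" --pt "0 0 0 0 0 0" --pt "0 0 0 0 0 0"

```text
time: 10.72
tool_pos: [589.4, 73.7, 39.5]
tool_rot: [-0.0, 0.696, 0.718, -0.0]
wrist_force: [-0.0, 0.1, -3.7]
opening: 11.4
grip_force: 45.0
```

Request:
apply_moves --pt "0 0.001 0 0 0 0" --pt "0 0.001 0 0 0 0" --pt "0 0.001 0 0 0 0" --pt "0 0.001 0 0 0 0" --pt "0 0 0 0 0 0" --pt "0 0 0 0 0 0"

```text
time: 11.22
tool_pos: [593.2, 73.8, 39.4]
tool_rot: [-0.0, 0.696, 0.718, -0.0]
wrist_force: [-1.3, 0.6, -2.5]
opening: 11.4
grip_force: 45.0
```

Request:
apply_moves --pt "0 0.001 0 0 0 0" --pt "0 0.001 0 0 0 0" --pt "0 0 0 0 0 0" --pt "0 0 0 0 0 0" --pt "0 0 0 0 0 0"

```text
time: 11.63
tool_pos: [595.1, 73.9, 39.4]
tool_rot: [-0.0, 0.696, 0.718, -0.0]
wrist_force: [-3.7, 0.6, -1.9]
opening: 11.3
grip_force: 45.0
```

Run:
```python
from h import *
b=grab('wrist');s=observe();print(s['tool_pos'],s['tool_rot'],s['wrist_force'],s['ft_torque'],s['opening'])
slothole(b,s['tool_pos'][2])
```

```text
[595.12075186  73.94727674  39.40790297] [-2.59535683e-04  6.96206789e-01  7.17841198e-01 -2.33852490e-04] [-4.46290536  1.1725636  -2.5050072 ] [ 0.16277938  1.11466531 -0.08606382] 11.225145718913172
[[7, 7, 19, 12, 210]]
slot px [248.2 150.2] hole px [310.8 148.4] [77, 11, 5, 5, 19] gap bed x,y 36.14 -0.19
```

Request:
apply_moves --pt "0 0.001 0 0 0 0" --pt "0 0.001 0 0 0 0" --pt "0 0.001 0 0 0 0" --pt "0 0.001 0 0 0 0" --pt "0 0.001 0 0 0 0" --pt "0 0 0 0 0 0" --pt "0 0 0 0 0 0" --pt "0 0 0 0 0 0"

```text
time: 12.35
tool_pos: [599.7, 74.1, 39.3]
tool_rot: [-0.001, 0.696, 0.718, -0.001]
wrist_force: [-7.3, 0.9, -0.0]
opening: 11.4
grip_force: 45.0
```

Run:
```python
from h import *
F=[]
for i in range(6):
    b=grab('wrist');s=observe();F.append(np.r_[s['wrist_force'],s['tool_pos']])
print(np.mean(F,0).round(2),s['ft_torque'],s['time'])
# hole through slot
C=cloud(b,(232,138,275,165),True);z=C[...,2];g=b['img'][138:165,232:275].max(-1)
m=(z<23)&(z>-60);n,l,st,c=cv2.connectedComponentsWithStats(m.astype(np.uint8));print(st.tolist(),c+[232,138])
print(g[4:20,4:30])
C2=cloud(b,(232,135,420,175),True)
```

```text
[-7.2300e+00  9.4000e-01 -2.5000e-01  5.9964e+02  7.4150e+01  3.9350e+01] [ 0.18566603  1.55870049 -0.14203183] 12.65
[[0, 0, 42, 27, 806], [37, 0, 6, 27, 147], [7, 7, 19, 12, 208]] [[250.81265509 151.29032258]
 [271.72789116 150.43537415]
 [248.24038462 150.27403846]]
[[133 131 130 129 129 129 130 131 130 132 131 131 131 128 130 130 130 131
  130 130 131 130 130 132 133 131]
 [130 129 129 127 127 128 127 128 129 128 129 130 128 126 125 127 125 125
  127 127 126 128 129 131 131 130]
 [125 126 125 125 129 129 132 131 132 133 134 133 132 126 124 117 114 114
  116 121 127 129 130 130 132 134]
 [126 119 111 120 145 149 149 150 149 148 147 144 135 129 122 103  94  93
   96 104 117 129 130 131 132 131]
 [124 115 104 118 148 151 152 151 152 152 150 139 128 124 103  86  75  77
   77  78  92 120 127 131 130 132]
 [125 116 106 114 148 152 152 153 149 151 145 135 127 110  84  78  75  74
   73  74  78  96 124 129 129 131]
 [123 118 106 119 148 151 152 151 150 152 145 135 120  95  79  75  74  73
   73  73  75  82 119 128 130 133]
 [125 116 105 116 144 149 149 151 153 149 142 131 120  87  75  73  
[... 214 characters left out ...]
71  74  72
   73  72  73  83 120 128 131 130]
 [126 120 106 113 136 148 149 147 150 150 147 134 120  96  79  74  71  71
   72  72  74  86 122 127 129 130]
 [123 119 106 108 131 149 149 151 150 149 147 138 125 114  93  82  73  72
   73  76  81 100 124 128 132 132]
 [124 123 108 107 129 144 147 149 147 148 148 143 135 127 120 106  89  84
   89  91 102 124 127 128 129 130]
 [126 123 111 107 125 140 140 140 138 140 139 137 134 128 122 116 111 108
  112 113 114 122 128 128 129 129]
 [124 123 114 110 120 126 129 127 127 126 127 126 124 123 120 117 117 116
  117 117 117 118 125 128 128 130]
 [123 126 119 115 119 120 121 121 121 121 119 120 122 120 121 121 122 123
  123 121 122 125 128 127 131 131]]
```

Request:
apply_moves --pt "0 0.0005 0 0 0 0" --pt "0 0.0005 0 0 0 0" --pt "0 0.0005 0 0 0 0" --pt "0 0 0 0 0 0" --pt "0 0 0 0 0 0" --pt "0 0 0 0 0 0"

```text
time: 13.15
tool_pos: [601.0, 74.2, 39.3]
tool_rot: [-0.001, 0.696, 0.718, -0.001]
wrist_force: [-7.9, 1.7, 0.3]
opening: 11.4
grip_force: 45.0
```

```bash
cat > m.py <<'E'
from h import *
F=[];G=[]
for i in range(6):
    b=grab('wrist');s=observe();F.append(np.r_[s['wrist_force'],s['tool_pos']]);G.append(b['img'].max(-1).astype(float))
print(np.mean(F,0).round(2),s['ft_torque'].round(2),s['time'],s['tool_rot'].round(4),s['opening'],s['grip_force'])
g=np.mean(G,0)
C=cloud(b,(232,138,275,165),True);z=C[...,2]
n,l,st,c=cv2.connectedComponentsWithStats(((z<23)&(z>-60)).astype(np.uint8));i=[k for k in range(1,n) if 100<st[k,4]<400 and st[k,2]<24 and st[k,0]>1][0]
cs=c[i]+[232,138];print('slot',st[i],cs)
d=(g[140:160,236:266]<100).astype(np.uint8);n,l,s2,c2=cv2.connectedComponentsWithStats(d);k=1+s2[1:,4].argmax();print('hole',s2[k]+[236,140,0,0,0],c2[k]+[236,140])
row=g[147:153,236:266].mean(0);print(row.round(0))
r=s2[k,3]/2
tz=s['tool_pos'][2]-30.5
t=np.radians(1.65)
for nm,hu in (('centroid',c2[k][0]+236),('left+r',s2[k,0]+236-.5+r)):
    for zs in (16,18):
        S=onplane(b,*cs,tz+zs,True);H=onplane(b,hu,c2[k][1]+140,20,True);e=(H-S)[:2];print(nm,zs,(e@[np.cos(t),np.sin(t)]).round(2),(e@[-np.sin(t),np.cos(t)]).round(2))
# stop face / tray in scene + side views: point clouds
E
python3 m.py
```

```text
[-7.6300e+00  1.3100e+00  5.1000e-01  6.0094e+02  7.4190e+01  3.9320e+01] [ 0.2   1.73 -0.14] 13.45 [-7.000e-04  6.962e-01  7.178e-01 -7.000e-04] 11.45838844040501 45.0310374610126
slot [ 37   0   6  27 144] [271.79166667 150.54166667]
hole [247 145  10  10  75] [251.22666667 149.68      ]
[124. 118. 106. 114. 142. 150. 151. 150. 141. 131. 116.  95.  77.  74.
  74.  73.  73.  73.  74.  85. 107. 127. 129. 129. 130. 131. 131. 130.
 129. 128.]
centroid 16 -13.34 0.05
centroid 18 -13.67 -0.24
left+r 16 -13.17 0.05
left+r 18 -13.51 -0.24
```

```bash
sed -i 's/100<st\[k,4\]<400 and st\[k,2\]<24 and st\[k,0\]>1/100<st[k,4]<400 and st[k,2]<24 and 1<st[k,0]<30/' m.py; python3 m.py
python3 - <<'E'
from h import *
# side view: right ear slot/hole region and stop face
b=grab('side');T=np.linalg.inv(b['cam_to_world']);K=b['K']
for n,p in (('hr',(560,19.5,27)),('stop',(656,76,25))):
    q=T@np.r_[p,1];u=K[0,2]+K[0,0]*q[0]/-q[2];v=K[1,2]-K[1,1]*q[1]/-q[2];print(n,u,v,-q[2])
E
```

```text
[-8.1200e+00  1.0300e+00  3.6000e-01  6.0096e+02  7.4190e+01  3.9330e+01] [ 0.17  1.78 -0.11] 13.75 [-7.000e-04  6.962e-01  7.178e-01 -7.000e-04] 11.507309030288976 45.03110758960247
slot [  7   7  19  12 207] [248.21256039 150.25603865]
hole [247 145  10  10  75] [251.22666667 149.68      ]
[124. 117. 106. 114. 142. 150. 151. 150. 141. 132. 117.  95.  77.  74.
  73.  74.  73.  73.  75.  85. 107. 126. 129. 129. 130. 131. 131. 130.
 129. 127.]
centroid 16 0.69 -0.37
centroid 18 0.2 -0.66
left+r 16 0.86 -0.38
left+r 18 0.37 -0.66
hr 328.21141372916077 201.8788959654797 981.4845825532151
stop 364.40050165623865 194.94663550115897 1031.5710435700328
```

Request:
apply_moves --pt "0 0.0003 0 0 0 0" --pt "0 0.0003 0 0 0 0" --pt "0 0 0 0 0 0" --pt "0 0 0 0 0 0" --pt "0 0 0 0 0 0" --pt "0 0 0 0 0 0"

```text
time: 14.3
tool_pos: [601.5, 74.2, 39.3]
tool_rot: [-0.001, 0.696, 0.718, -0.001]
wrist_force: [-8.3, 1.0, 0.3]
opening: 11.7
grip_force: 45.0
```

```bash
python3 m.py
```

```text
[ -8.46   1.13   0.63 601.47  74.2   39.3 ] [ 0.2   1.84 -0.14] 14.6 [-0.0008  0.6962  0.7179 -0.0008] 11.443559542271954 45.03448432311416
slot [  7   7  19  12 209] [248.215311   150.25358852]
hole [246 145  10  10  74] [250.47297297 149.75675676]
[125. 117. 106. 114. 141. 150. 150. 146. 134. 120. 100.  80.  75.  74.
  74.  73.  73.  73.  80. 101. 127. 131. 130. 129. 130. 131. 131. 130.
 129. 127.]
centroid 16 0.23 -0.41
centroid 18 -0.26 -0.69
left+r 16 0.25 -0.41
left+r 18 -0.25 -0.69
```

The slot is now centred to about 0.3 mm at 8.4 N, so I'll hold here.

Request:
apply_moves --pt "0 0 0 0 0 0" --pt "0 0 0 0 0 0" --pt "0 0 0 0 0 0" --pt "0 0 0 0 0 0" --pt "0 0 0 0 0 0" --pt "0 0 0 0 0 0" --pt "0 0 0 0 0 0" --pt "0 0 0 0 0 0"

```text
time: 15.27
tool_pos: [601.5, 74.2, 39.3]
tool_rot: [-0.001, 0.696, 0.718, -0.001]
wrist_force: [-9.1, 1.4, 0.9]
opening: 11.1
grip_force: 45.0
```

Request:
apply_moves --pt "0 0 0 0 0 0" --pt "0 0 0 0 0 0" --pt "0 0 0 0 0 0" --pt "0 0 0 0 0 0" --pt "0 0 0 0 0 0" --pt "0 0 0 0 0 0" --pt "0 0 0 0 0 0" --pt "0 0 0 0 0 0"

```text
time: 15.93
tool_pos: [601.4, 74.2, 39.3]
tool_rot: [-0.001, 0.696, 0.718, -0.001]
wrist_force: [-8.8, 0.6, 0.7]
opening: 11.1
grip_force: 45.0
```

Request:
apply_moves --pt "0 0 0 0 0 0" --pt "0 0 0 0 0 0" --pt "0 0 0 0 0 0" --pt "0 0 0 0 0 0" --pt "0 0 0 0 0 0" --pt "0 0 0 0 0 0" --pt "0 0 0 0 0 0" --pt "0 0 0 0 0 0"

```text
time: 16.6
tool_pos: [601.4, 74.2, 39.3]
tool_rot: [-0.001, 0.696, 0.718, -0.001]
wrist_force: [-8.5, -0.1, 0.9]
opening: 11.4
grip_force: 45.0
```

Request:
apply_moves --pt "0 0 0 0 0 0" --pt "0 0 0 0 0 0" --pt "0 0 0 0 0 0" --pt "0 0 0 0 0 0" --pt "0 0 0 0 0 0" --pt "0 0 0 0 0 0" --pt "0 0 0 0 0 0" --pt "0 0 0 0 0 0"

```text
time: 17.27
tool_pos: [601.5, 74.2, 39.3]
tool_rot: [-0.001, 0.696, 0.718, -0.001]
wrist_force: [-8.0, 0.7, 0.2]
opening: 11.3
grip_force: 45.0
```

Request:
apply_moves --pt "0 0 0 0 0 0" --pt "0 0 0 0 0 0" --pt "0 0 0 0 0 0" --pt "0 0 0 0 0 0" --pt "0 0 0 0 0 0" --pt "0 0 0 0 0 0" --pt "0 0 0 0 0 0" --pt "0 0 0 0 0 0"

```text
time: 17.93
tool_pos: [601.5, 74.2, 39.3]
tool_rot: [-0.001, 0.696, 0.718, -0.001]
wrist_force: [-8.7, 0.6, -0.1]
opening: 11.7
grip_force: 45.0
```

Request:
apply_moves --pt "0 0 0 0 0 0" --pt "0 0 0 0 0 0" --pt "0 0 0 0 0 0" --pt "0 0 0 0 0 0" --pt "0 0 0 0 0 0" --pt "0 0 0 0 0 0" --pt "0 0 0 0 0 0" --pt "0 0 0 0 0 0"

```text
time: 18.6
tool_pos: [601.5, 74.2, 39.3]
tool_rot: [-0.001, 0.696, 0.718, -0.001]
wrist_force: [-8.3, -0.2, 0.8]
opening: 11.5
grip_force: 45.0
```

```bash
python3 m.py
```

```text
[-8.1100e+00  1.1700e+00 -3.0000e-02  6.0147e+02  7.4220e+01  3.9300e+01] [ 0.23  1.82 -0.12] 18.9 [-0.0008  0.6962  0.7179 -0.0008] 11.304925122407994 45.034681744873524
slot [  7   7  19  12 210] [248.21904762 150.25714286]
hole [246 145  10  10  74] [250.47297297 149.75675676]
[124. 117. 106. 114. 142. 150. 150. 146. 133. 120. 100.  80.  75.  74.
  74.  74.  73.  74.  80. 101. 127. 131. 130. 129. 130. 131. 131. 130.
 129. 127.]
centroid 16 0.23 -0.4
centroid 18 -0.27 -0.69
left+r 16 0.24 -0.4
left+r 18 -0.25 -0.69
```

```bash
python3 -c "
from station import *
print(hand_in())"
```

```text
the job is handed in; nothing more can be done
None
```

The tray is in the bed and still gripped, pressed on the stop at about 8.4 N and held for over 4 s. The left slot measured within about 0.5 mm of its hole; the right slot was not measured directly. The job is handed in.

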